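# Turn the incubator dial up four clicks and start it

## Robot

A 6-joint arm with a two-finger parallel gripper is mounted at the origin on a cart in front of the work surface, level with it; the furniture and walls round the work are solid. World frame = base frame: x ahead of the robot, y to its left, z up, the work surface at z = 0. Lengths are in mm, angles in rad, forces in N, time in s.
With the tool pointing down it reaches from about 400 to 925 mm from the base axis. Payload 12.5 kg.
Tool frame: the origin (TCP) lies on the front face of the gripper's body, between the roots of the fingers; the fingertips stand 78 mm ahead of it and the grasp point (between the pads) lies 59 mm ahead of it (env.nose_length is the distance from the TCP to the fingertips, in mm); z points along the fingers, y is the line along which they close (so a half turn about z gives the same grasp; the last joint's range is limited). The gripper opens to 95 mm and grips with 3 to 60 N. Pads are 20 mm wide; open, the fingers measure 119 mm over their backs; the gripper's body (75 mm by 180 mm) begins 59 mm behind the grasp point.
Start: joints at [1.035, 0.491, 1.559, -0, 1.092, -0.106], TCP at [260.413, 568.175, 292.261] pointing down, gripper open.
Joint ranges: [-3.1, 3.1], [-0.84, 2.19], [0.05, 2.79], [-1.13, 4.28], [0.06, 2.93], [-2.69, 2.69]. Speed limits (rad/s): [2.22, 2.22, 2.79, 3.14, 3.14, 3.14].

## Interface

Orientations are given as [roll, pitch, yaw] about the fixed x, y, z axes, in that order (R = Rz(yaw) Ry(pitch) Rx(roll)).
In Python, from cell import env gives the robot as it stands.
- The arm moves only by the tool jog_arm, never from a script. Its argument "motion" is a list of rows, each a list of 7 numbers: the turn, a rotation vector about the tool's x, y, z in degrees, then the shift along the tool's x, y, z in mm, then the finger opening in mm, from 0 to 95.1. In form: [[wx, wy, wz, x, y, z, hand], ...]. A call has 1 to 10 rows; each row shifts and turns the commanded pose from where the row before left it, along the tool's axes as they then stand; what a row does not reach is not made up. A row lasts 1/8 s, in which the tool goes at most 62.5 mm and 10.7 degrees, less where a joint would pass 70% of its speed; a pose out of reach is approached as far as the arm can. A call is refused whole if a number of a shift passes 62.5 or a number of a turn 10.7, either way. A call with a gripper value outside its range is refused whole. The fingers move at their own pace and stop on an object; the grip force is fixed at half the most. Time passes only in rows, so rows that do not move let the fingers close. It gives the time, the measured TCP pose, the force, the opening and the grip force at its end, in the units of the state.
- env.state(): the state, without advancing time (a new reading comes with each control period).
- env.read_camera(name): name is "side" or "top" or "wrist"; returns a dict with "color" (400x640x3 uint8, red, green, blue), "z_map" (400x640 float32, mm along the optical axis (not along the pixel's ray), 0 where there is no reading), "camera_matrix" (3x3 intrinsics, pixels), "world_to_cam" (4x4, takes a point from world to camera coordinates). Camera axes: x right, y up, looking along -z (the intrinsics and any distortion apply to the point x, -y, -z); pixel columns grow to the right and rows downward; lengths in mm; the calibration is good to about 2 mm. A picture is of the moment at which its call begins.
- env.job_done(): hands the job in; it is judged then, once.
Trained networks look in the newest picture that a camera, given by its name, has taken for a name from the list of things; names that differ only in an ending like _2 or _b are one class to them, and where a whole thing is asked for, a point or a joint stands for the part that bears it (a point fixed in the world has none). Each returns a list of dicts, best first, with "score" (0 to 1); they miss things now and then, are a little off and sometimes report something else, mostly with a low value. They report only what shows in the picture. A call takes as long as a camera call.
- env.recognise(camera, thing): "location" ([column, row] in pixels, amid what is visible of it).
The state is a dict: "t": time; "joints": joint angles; "qvel": joint speeds; "tau": joint torques, N m; "eef_pos": TCP position; "tcp_rot": TCP orientation; "ft_force": force on the tool from outside, world axes, zero at the start; "moment": the same for the moment, N m; "opening": opening from 0.0 (shut) to 1.0 (fully open); "grip_force": force on a finger pad.
Only numpy, scipy, OpenCV 4.12 (cv2) and the standard library are available. Lean on these libraries where they do the work, as an engineer would, in place of code of your own. Each camera call takes 0.05 s, during which the arm holds its last target. There are 200 camera calls.

## Task

Turn the round black dial of the dry-block incubator clockwise (seen from above) by exactly four clicks from where it stands now, pushing its orange fin round with a fingertip and not going past the fourth click, then press the green start button fully down and let it come up again. Everything is done by touch: do not grip or force the dial, and leave the vial, the small bottle and the sample cup near it standing where they are.

Things in the scene. Friction and masses are not known exactly. Their poses are not given: they have to be found in the camera images.
- incubator: fixed white dry-block incubator, 200 (x) x 190 (y) x 50 mm high; origin under its centre on the worktop, z up, its front is -x (towards the robot), its left +y. The front half of its level top is the panel with dial and button. On the rear half an aluminium block (37 to 95 mm behind the origin, 150 mm wide, 72 mm above the worktop) holds four capped tubes that rise to 106 mm.
- dial_axis (a point): the dial's vertical axis of turning at panel level, 42 mm in front of and 30 mm to the left of the incubator's origin, 50 mm above the worktop. The dial is a black disc of 88 mm diameter whose flat top is 12 mm above this point, with a hub of 22 mm diameter up to 26 mm. Round it are ten white ticks on the panel, 24 degrees apart, one per click position; the gap without ticks faces the front.
- dial: the dial with its orange fin (origin as dial_axis; it turns with the dial). The fin is a radial bar, 10 mm thick, from the hub out to 46 mm from the axis; its top is 30 mm above the origin, 18 mm above the disc. Push on its side. In each click position it points at a white tick.
- fin_tip (a point): middle of the outer end of the fin's top edge, 46 mm from the dial's axis and 80 mm above the worktop
- dial_turn (a joint): turn of the dial in rad, growing clockwise seen from above; 0 is the first click position and each click is 24 degrees (0.4189 rad), from a stop just below 0 up to 9 clicks. It starts in click position 0, 1, 2 or 3. About 0.16 N m (5 N at 30 mm from the axis) takes it over the hump midway between two positions; then it snaps on by itself into the next and stays (it can rest on the very top of a hump).
- start (a joint): travel of the green start button in m: 0 up, 0.006 fully down; it springs back
- start_top (a point): centre of the top face of the green start button (30 mm diameter, in a black collar of 46 mm diameter that rises 12 mm above the panel); about 72 mm above the worktop when up, 10 mm above the collar. Pressed straight down it travels 6 mm; about 1.2 N starts it moving and 4 N hold it fully down. It counts as pressed from 4 mm.
- vial: white vial with a teal cap, 37 mm diameter, 66 mm high, loose, origin under its centre; leave alone
- reagent: small white bottle with a red cap, 34 mm diameter, 62 mm high, loose, origin under its centre; leave alone
- cup: small grey open sample cup, 25 mm diameter, 26 mm high, loose, origin under its centre; leave alone

How it is judged (in metres and radians):
On the way, in this order (a step that is already met when the one before it is completed fails the run):
1. the dial stands four clicks clockwise of where it started (distance of fin_tip from where it was at the start of the episode between 0.06505 and 0.0715 m and velocity of joint dial_turn between -0.3 and 0.3 rad/s), for 0.3 s.
2. the start button is pressed down (4 mm or more) (value of joint start above 0.004 m), for 0.05 s.
At the end, for the whole second after the job is handed in: the dial rests four clicks (96 degrees, within 6 degrees) clockwise of where it started, the start button has been pressed after that and is up again, and the vial, the bottle and the cup stand upright within 15 mm of where they were (distance of fin_tip from where it was at the start of the episode between 0.06505 and 0.0715 m and velocity of joint dial_turn between -0.05 and 0.05 rad/s and value of joint start below 0.001 m and distance of each of vial, reagent, cup from where it was at the start of the episode below 0.015 m and angle between each of vial, reagent, cup's own z axis and vertical below 0.2 rad); the robot touches nothing.
It fails at once if the dial is turned past the fourth click (more than 4.5 clicks from its start) (distance of fin_tip from where it was at the start of the episode above 0.07443 m).
It fails at once if the start button is pressed before the dial has been turned four clicks (value of joint start above 0.003 m and distance of fin_tip from where it was at the start of the episode below 0.063 m).
It fails at once if the dial is gripped or forced (more than 30 N between the fingers and the dial) (contact force between the fingers and dial above 30 N).
It fails at once if the vial, the bottle or the cup is shifted by more than 15 mm, lifted or tipped (distance of any of vial, reagent, cup from where it was at the start of the episode above 0.015 m or angle between any of vial, reagent, cup's own z axis and vertical above 0.3 rad).
It also fails if it takes over 48 s, if anything falls off the work surface, if the arm or the gripper's body presses on something with over 40 N, if the wrist force passes 120 N, or if a joint passes its speed limit or range.

## Working session

There is one attempt and no reset: what is moved stays moved. The work goes in short steps, Python scripts to look and compute and a tool call to move; the robot and the scene stay as the last step left them, time stands still between calls to the robot, and variables do not carry over. Pictures are saved under pics/ and viewed, at most 10 in all, crops included, and the job is handed in when it is done.

Besides the shell and the picture viewer there is one more tool, called after "Call:" as name(argument=value, ...), one argument or row to a line, values as JSON. jog_arm: Moves the arm, as the interface text tells. Its arguments: {"type":"object","properties":{"motion":{"type":"array"}},"required":["motion"]}

```bash
mkdir -p pics; ls
cat > h.py <<'E'
import numpy as np, cv2
from cell import env
def px2w(c,u,v,z=None):
    """pixel to world: by depth map, or on plane at height z"""
    K=c["camera_matrix"];T=np.linalg.inv(c["world_to_cam"])
    d=cv2.undistortPoints(np.array([[[u,v]]],float),K,None)[0,0]
    r=np.array([d[0],-d[1],-1.])
    if z is None:
        m=c["z_map"][int(v)-1:int(v)+2,int(u)-1:int(u)+2]; m=m[m>0]
        return T[:3,:3]@(r*np.median(m))+T[:3,3] if m.size else None
    w=T[:3,:3]@r; o=T[:3,3]
    return o+w*(z-o[2])/w[2]
def w2px(c,p):
    q=c["world_to_cam"]@np.append(p,1.); q=c["camera_matrix"]@np.array([q[0],-q[1],-q[2]])
    return q[:2]/q[2]
def save(c,n): cv2.imwrite(f"pics/{n}.png",c["color"][...,::-1])
E
python3 - <<'E'
from h import *
np.set_printoptions(precision=1,suppress=True)
print(env.state())
for n in("top","side"):
    c=env.read_camera(n); save(c,n+"0"); print(n,c["world_to_cam"],c["camera_matrix"], [k for k in c])
    for t in("incubator","dial","dial_axis","fin_tip","start_top","vial","reagent","cup"):
        for r in env.recognise(n,t)[:2]: print(t,r["score"],r["location"],px2w(c,*r["location"]))
E
```

```text
pics
{'t': 0.0, 'joints': array([ 1. ,  0.5,  1.6, -0. ,  1.1, -0.1]), 'qvel': array([ 0.,  0., -0., -0., -0.,  0.]), 'tau': array([ -0. , -61.3, -25.8,   0.1,   0. ,  -0. ]), 'eef_pos': array([260.3, 568. , 291.6]), 'tcp_rot': array([-3.1, -0. ,  2.7]), 'ft_force': array([-0. , -0.2, -0.3]), 'moment': array([-0., -0.,  0.]), 'grip_force': 0.0, 'opening': 1.001237387338995}
top [[   0.    -1.    -0.    23.5]
 [   1.     0.     0.1 -520.2]
 [  -0.1   -0.     1.  -878.1]
 [   0.     0.     0.     1. ]] [[413.6   0.  321.7]
 [  0.  413.6 199.6]
 [  0.    0.    1. ]] ['color', 'z_map', 'camera_matrix', 'world_to_cam']
incubator 0.78 [294.8, 174.8] [569.3  86.9  61.6]
dial 0.92 [279.3, 188.5] [537.2 117.8  75.8]
dial_axis 0.73 [298.2, 174.2] [572.6  80.3  51.2]
fin_tip 0.78 [283.6, 188.5] [537.6 108.9  74.2]
start_top 0.72 [322.4, 197.9] [518.7  27.1  71.9]
start_top 0.29 [279.6, 192.5] [528.9 117.1  74.5]
vial 0.56 [357.2, 210.3] [494.  -46.6  64.6]
reagent 0.58 [308.8, 241.0] [428.5  54.7  62.8]
reagent 0.16 [324.4, 199.5] [515.5  22.8  70.8]
cup 0.73 [297.2, 176.6] [567.1  82.3  52.6]
cup 0.4 [231.2, 197.1] [527.3 235.4   2.2]
side [[  -1.    -0.     0.   499.7]
 [   0.    -0.5    0.9  -68.5]
 [  -0.     0.9    0.5 -891.7]
 [   0.     0.     0.     1. ]] [[388.2   0.  314.3]
 [  0.  388.2 199.8]
 [  0.    0.    1. ]] ['color', 'z_map', 'camera_matrix', 'world_to_cam']
incubator 0.67 [271.6, 234.7] [580.2 132.1  54.6]
dial 0.63 [293.5, 230.1] [536.4 136.9  70.2]
dial_axis 0.66 [273.4, 232.3] [576.2 133.8  61.6]
fin_tip 0.84 [292.2, 230.9] [538.1 145.5  74. ]
vial 0.52 [321.7, 194.8] [484.7 -24.3  62.4]
reagent 0.9 [346.6, 224.3] [430.1  71.5  45.3]
reagent 0.41 [293.2, 230.4] [537.  137.2  69.7]
cup 0.66 [293.3, 285.5] [528.8 241.3  23.1]
cup 0.24 [291.8, 229.6] [538.6 147.7  78.5]
```

Run:
```python
import cv2
a=cv2.imread("pics/top0.png")[100:270,200:400]; cv2.imwrite("pics/topc.png",cv2.resize(a,None,fx=3.5,fy=3.5,interpolation=2))
a=cv2.imread("pics/side0.png")[150:320,180:400]; cv2.imwrite("pics/sidec.png",cv2.resize(a,None,fx=3.5,fy=3.5,interpolation=2))
```

```text
(no output)
```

View pics/topc.png

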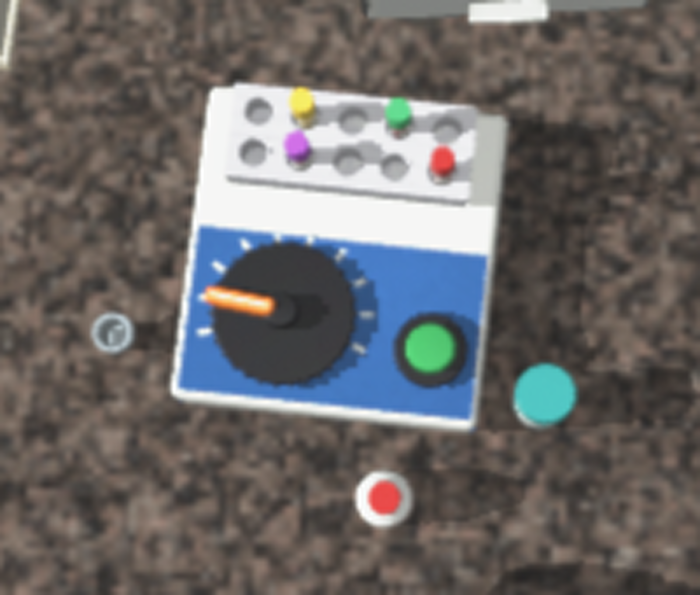

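View pics/sidec.png

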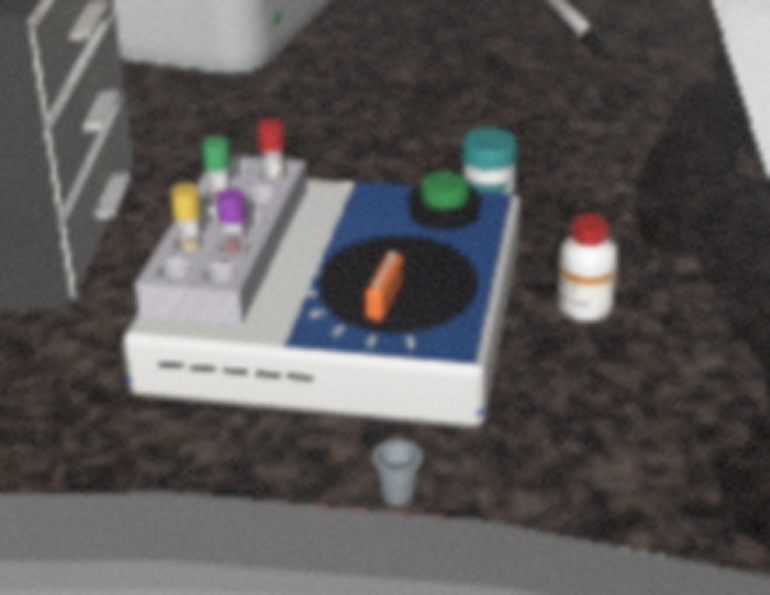

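The top view shows the fin pointing left at the second tick (crop 205,297), so the dial is at click 1. The green button is at crop (430,348), the cup is at left, the vial at right and the bottle in front. Next I'll measure the fin.

```bash
cat >> h.py <<'E'
def mask(c,lo,hi):
    return cv2.inRange(cv2.cvtColor(c["color"],cv2.COLOR_RGB2HSV),lo,hi)
def orange(c): return mask(c,(5,120,110),(20,255,255))
def green(c): return mask(c,(50,120,60),(75,255,255))
def blob(m):
    n,l,s,ce=cv2.connectedComponentsWithStats(m); i=1+np.argmax(s[1:,4]); return l==i,ce[i],s[i,4]
def pts(c,b):
    v,u=np.nonzero(b&(c["z_map"]>0)); K=c["camera_matrix"]; d=c["z_map"][v,u]
    p=np.c_[(u-K[0,2])/K[0,0]*d,-(v-K[1,2])/K[1,1]*d,-d,np.ones_like(d)]
    return (np.linalg.inv(c["world_to_cam"])@p.T).T[:,:3]
def measure(n):
    c=env.read_camera(n); out={}
    for nm,f,h in(("fin",orange,80),("btn",green,72)):
        b,ce,a=blob(f(c)); p=pts(c,b); top=p[p[:,2]>np.percentile(p[:,2],90)-5]
        q=np.array([px2w(c,u,v,h)[:2] for v,u in np.argwhere(b)])
        print(n,nm,"px",ce,a,"depthpts mean",top.mean(0),"plane mean",q.mean(0))
        for t,x in(("depth",top[:,:2]),("plane",q)):
            m=x.mean(0); _,s,V=np.linalg.svd(x-m); k=(x-m)@V[0]
            print("   ",t,"dir",np.degrees(np.arctan2(V[0,1],V[0,0])),"ends",m+V[0]*k.min(),m+V[0]*k.max())
    return c
E
python3 - <<'E'
from h import *
np.set_printoptions(precision=1,suppress=True)
measure("top"); measure("side")
E
```

```text
top fin px [268.8 185.8] 77 depthpts mean [543.  138.7  78.5] plane mean [542.1 139.3]
    depth dir -101.96376730658633 ends [547.5 159.9] [539.1 120.4]
    plane dir -100.78687316321135 ends [545.9 159.6] [538.5 120.3]
top btn px [322.4 199. ] 158 depthpts mean [516.8  27.3  71.4] plane mean [516.4  27. ]
    depth dir -77.36497681503603 ends [513.8  40.8] [520.   13.4]
    plane dir -85.80520122400435 ends [515.4  40.8] [517.4  13. ]
side fin px [288.8 233. ] 104 depthpts mean [542.2 149.3  79.6] plane mean [542.9 161.6]
    depth dir 73.3045653390269 ends [535.7 127.6] [546.5 163.8]
    plane dir 80.69285805850406 ends [537.1 126.6] [547.1 187.5]
side btn px [306.5 204.2] 107 depthpts mean [516.5  33.3  72.7] plane mean [516.5  37.8]
    depth dir 162.98266709930604 ends [529.3  29.4] [504.3  37.1]
    plane dir 94.71679092075672 ends [518.1  19.2] [514.8  58.3]
```

Call:
jog_arm(
  motion=[
    [0,0,0,-41,-27,0,0],
    [0,0,0,-41,-27,0,0],
    [0,0,0,-41,-27,0,0],
    [0,0,0,-41,-27,0,0],
    [0,0,0,-41,-27,0,0],
    [0,0,0,-41,-27,0,0],
    [0,0,0,-41,-27,0,0],
    [0,0,0,-41,-27,0,0],
    [0,0,0,-41,-27,0,0],
    [0,0,0,-40,-27,0,0],
  ],
)

```text
t: 2.25
eef_pos: [520.4, 150.8, 292.4]
tcp_rot: [3.141, 0.0, 2.712]
ft_force: [-0.1, 0.3, 1.3]
opening: 0.022
grip_force: 0.0
```

Call:
jog_arm(
  motion=[
    [0,0,-6.5,0,0,0,0],
    [0,0,-6.5,0,0,0,0],
    [0,0,0,0,0,0,0],
    [0,0,0,0,0,0,0],
  ],
)

```text
t: 2.75
eef_pos: [519.7, 152.4, 292.3]
tcp_rot: [3.141, 0.0, 2.936]
ft_force: [-0.3, 1.0, 0.4]
opening: 0.004
grip_force: 0.0
```

Run:
```python
from h import *
np.set_printoptions(precision=1,suppress=True)
s=env.state(); print(s["t"],s["eef_pos"],np.degrees(s["tcp_rot"]),s["opening"])
c=measure("wrist"); save(c,"w1")
for t in("dial_axis","fin_tip","start_top"):
    for r in env.recognise("wrist",t)[:1]: print(t,r["score"],r["location"],px2w(c,*r["location"]))
```

```text
2.75 [519.7 152.4 292.3] [180.    0.  168.2] 0.004353090882295482
wrist fin px [310.5 203.8] 130 depthpts mean [539.3 137.9  75.3] plane mean [538.3 140.2]
    depth dir 86.47634791675104 ends [538.2 119.4] [540.7 159.8]
    plane dir -89.77070096221958 ends [538.2 160.9] [538.4 119.7]
wrist btn px [211.8 200.4] 130 depthpts mean [516.1  28.   71. ] plane mean [513.7  29.8]
    depth dir -11.00607378570802 ends [502.7  30.6] [530.8  25.1]
    plane dir 116.1706465894128 ends [522.  13.] [507.4  42.7]
dial_axis 0.67 [262.6, 195.5] [521.9  85.9  62.8]
fin_tip 0.79 [287.7, 198.2] [528.5 115.6  73. ]
start_top 0.97 [208.6, 200.3] [512.6  26.8  73.1]
```

View pics/w1.png

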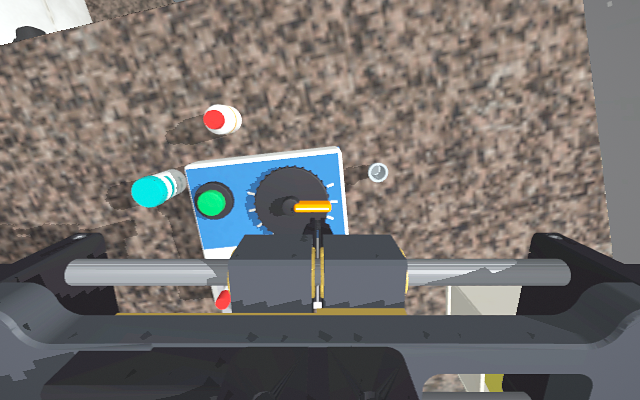

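The wrist view shows the fin lying along the tool's y, from (293,206) to (330,206), just ahead of the fingertips. The button is at (211,202), and the area below the fingers is clear. Now I'll descend behind the fin.

Call:
jog_arm(
  motion=[
    [0,0,0,0,0,35,0],
    [0,0,0,0,0,35,0],
    [0,0,0,0,0,35,0],
    [0,0,0,0,0,25,0],
    [0,0,0,0,0,16,0],
    [0,0,0,0,0,0,0],
    [0,0,0,0,0,0,0],
  ],
)

```text
t: 3.82
eef_pos: [520.1, 152.4, 147.0]
tcp_rot: [3.141, 0.001, 2.939]
ft_force: [-1.0, 0.3, 0.8]
opening: 0.005
grip_force: 0.0
```

Run:
```python
from h import *
np.set_printoptions(precision=1,suppress=True)
s=env.state(); print(s["t"],s["eef_pos"],np.degrees(s["tcp_rot"]),s["ft_force"])
c=env.read_camera("wrist"); cv2.imwrite("pics/w2.png",cv2.resize(c["color"][100:300,180:440,::-1],None,fx=3,fy=3))
```

```text
3.825 [520.1 152.4 147. ] [180.    0.1 168.4] [-1.   0.3  0.8]
```

View pics/w2.png

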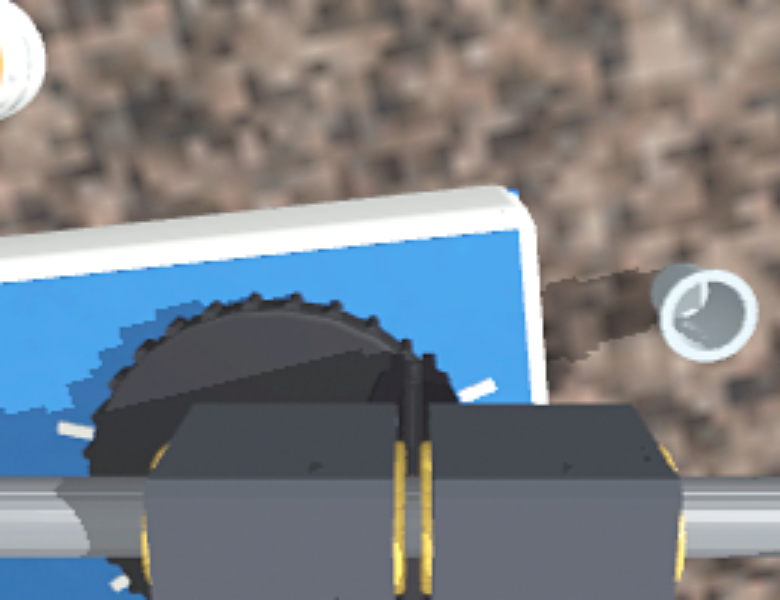

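Call:
jog_arm(
  motion=[
    [0,0,0,-3,0,0,0],
    [0,0,0,-3,0,0,0],
    [0,0,0,-2,0,0,0],
    [0,0,0,0,0,0,0],
  ],
)

```text
t: 4.38
eef_pos: [527.7, 150.7, 146.3]
tcp_rot: [3.141, 0.0, 2.939]
ft_force: [-0.0, -0.1, -0.3]
opening: 0.004
grip_force: 0.0
```

Call:
jog_arm(
  motion=[
    [0,0,0,-1,0,0,0],
    [0,0,0,0,0,0,0],
  ],
)

```text
t: 4.62
eef_pos: [528.1, 150.6, 146.2]
tcp_rot: [-3.141, -0.001, 2.939]
ft_force: [-3.8, 1.7, 2.8]
opening: 0.004
grip_force: 1.8
```

Call:
jog_arm(
  motion=[
    [0,0,0,-1,0,0,0],
    [0,0,0,0,0,0,0],
  ],
)

```text
t: 4.88
eef_pos: [528.9, 150.5, 146.1]
tcp_rot: [-3.141, -0.001, 2.939]
ft_force: [-4.5, 2.6, 2.3]
opening: 0.006
grip_force: 2.7
```

Call:
jog_arm(
  motion=[
    [0,0,4,-2.3,1,0,0],
    [0,0,4,-2.3,1,0,0],
    [0,0,4,-2.3,1,0,0],
    [0,0,4,-2.3,1,0,0],
    [0,0,4,-2.3,1,0,0],
    [0,0,0,0,0,0,0],
    [0,0,0,0,0,0,0],
  ],
)

```text
t: 5.75
eef_pos: [541.8, 151.2, 146.2]
tcp_rot: [3.142, -0.0, 2.591]
ft_force: [-3.3, 1.6, 0.6]
opening: 0.006
grip_force: 1.6
```

```bash
cat > st.py <<'E'
from h import *
np.set_printoptions(precision=1,suppress=True)
s=env.state(); p=s["eef_pos"]; A=np.array([536.3,115]); y=s["tcp_rot"][2]
rel=p[:2]-A; print(s["t"],"phi(deg of arc)",168.3-np.degrees(y),"b",rel@[np.cos(y),np.sin(y)],"r",rel@[np.sin(y),-np.cos(y)],"z",p[2],"F",s["ft_force"])
E
python3 st.py
python3 - <<'E'
from h import *
np.set_printoptions(precision=1,suppress=True)
c=env.read_camera("top"); save(c,"t2")
b,ce,a=blob(orange(c)); print(ce,a)
c=env.read_camera("side"); b,ce,a=blob(orange(c)); print(ce,a)
t=cv2.imread("pics/t2.png")[120:240,220:360]; d=c["color"][180:300,220:360,::-1]
cv2.imwrite("pics/m2.png",cv2.resize(np.hstack([t,d]),None,fx=2.8,fy=2.8))
E
```

```text
5.75 phi(deg of arc) 19.836691602190456 b 14.217682563525262 r 33.74433235803424 z 146.21294140315794 F [-3.3  1.6  0.6]
[117.4  72.5] 67
[117.  232.7] 134
```

View pics/m2.png

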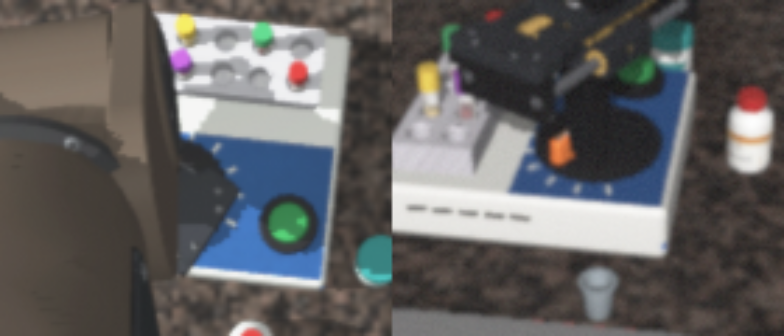

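The side view (right) shows the fin tip still clearly visible at about full-frame (278,233). I'll measure its angle from that view by fitting a model of the fin's outline.

```bash
cat > fin.py <<'E'
from h import *
import sys
np.set_printoptions(precision=2,suppress=True)
A=np.array([536.3,115.])
def fit(c,a0,a1):
    """fin angle clockwise from 78.4 deg: best IoU of the outer fin (30..46 mm) silhouette with the orange mask"""
    M=(mask(c,(3,110,70),(24,255,255))>0); u8=4
    res=[]
    for a in np.arange(a0,a1,1.):
        best=0
        for dx in(-3,-1.5,0,1.5,3):
          for dy in(-3,-1.5,0,1.5,3):
            t=np.radians(78.4-a); d=np.array([np.cos(t),np.sin(t)]); n=np.array([-d[1],d[0]])
            P=[w2px(c,[*(A+[dx,dy]+d*r+n*s),z]) for r in(14,46) for s in(-5,5) for z in(62,80)]
            h=cv2.convexHull(np.float32(P)*u8).astype(np.int32)
            H=np.zeros((400*u8,640*u8),np.uint8); cv2.fillConvexPoly(H,h,1)
            H=cv2.resize(H.astype(np.float32),(640,400),interpolation=cv2.INTER_AREA)
            x,y,w,hh=cv2.boundingRect((h/u8).astype(np.int32)); s=np.s_[y-12:y+hh+12,x-12:x+w+12]
            m=M[s]; best=max(best,(np.minimum(m,H[s]).sum())/np.maximum(m,H[s]).sum())
        res.append((best,a))
    return sorted(res)[::-1][:5]
if __name__=="__main__":
    for n in sys.argv[3:]:
        c=env.read_camera(n); print(n,[(round(float(b),3),float(a)) for b,a in fit(c,float(sys.argv[1]),float(sys.argv[2]))])
E
python3 fin.py 8 45 side
python3 - <<'E'
from h import *
import fin
c=env.read_camera("side"); b,ce,a=blob((mask(c,(3,110,70),(24,255,255)))*np.uint8(1)); 
M=mask(c,(3,110,70),(24,255,255)); M[:, :250]=0; M[:,320:]=0; M[:215]=0;M[260:]=0
v,u=np.nonzero(M); print(u.min(),u.max(),v.min(),v.max(),len(u),u.mean(),v.mean())
for a in(0,12,18,21,24,27,30,36):
    t=np.radians(78.4-a); print(a,w2px(c,[536.3+46*np.cos(t),115+46*np.sin(t),71]))
E
```

```text
side [(0.504, 20.0), (0.502, 21.0), (0.495, 22.0), (0.478, 19.0), (0.478, 23.0)]
276 285 228 239 91 279.95604395604397 233.53846153846155
0 [287.64 236.42]
12 [282.95 235.39]
18 [280.8  234.68]
21 [279.79 234.28]
24 [278.83 233.84]
27 [277.91 233.38]
30 [277.05 232.9 ]
36 [275.47 231.85]
```

Call:
jog_arm(
  motion=[
    [0,0,4,-2.3,1,0,0],
    [0,0,4,-2.3,1,0,0],
    [0,0,4,-2.3,1,0,0],
    [0,0,4,-2.3,1,0,0],
    [0,0,4,-2.3,1,0,0],
    [0,0,4,-2.3,1,0,0],
    [0,0,0,0,0,0,0],
  ],
)

```text
t: 6.82
eef_pos: [556.3, 146.6, 146.3]
tcp_rot: [3.141, -0.0, 2.17]
ft_force: [-2.2, 2.8, 0.7]
opening: 0.006
grip_force: 2.0
```

```bash
python3 st.py
```

```text
6.825 phi(deg of arc) 43.94075411807195 b 14.820682578989388 r 34.299942507850304 z 146.27297422141606 F [-2.2  2.8  0.7]
```

Call:
jog_arm(
  motion=[
    [0,0,4,-2.4,0.9,0,0],
    [0,0,4,-2.4,0.9,0,0],
    [0,0,4,-2.4,0.9,0,0],
    [0,0,4,-2.4,0.9,0,0],
    [0,0,4,-2.4,0.9,0,0],
    [0,0,4,-2.4,0.9,0,0],
    [0,0,0,0,0,0,0],
  ],
)

```text
t: 7.7
eef_pos: [567.2, 135.8, 146.3]
tcp_rot: [3.141, -0.0, 1.753]
ft_force: [-0.3, 3.4, 1.0]
opening: 0.008
grip_force: 1.8
```

```bash
python3 st.py
python3 - <<'E'
from h import *
a=[env.read_camera(n)["color"][y:y+140,230:370,::-1] for n,y in(("top",110),("side",170))]
cv2.imwrite("pics/m3.png",cv2.resize(np.hstack(a),None,fx=2.8,fy=2.8))
E
```

```text
7.7 phi(deg of arc) 67.86355232308526 b 14.856763151888323 r 34.10830267926559 z 146.29744265477345 F [-0.3  3.4  1. ]
```

View pics/m3.png

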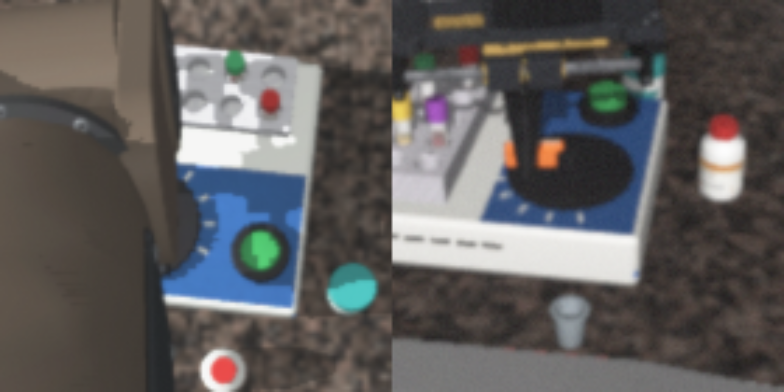

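The finger sits against the fin, whose orange parts show on both sides of the finger at crop (510,155) and (550,153). It is at about 69°, past the third click's hump. Next comes the last hump, at 84°.

Call:
jog_arm(
  motion=[
    [0,0,4,-2.4,0.9,0,0],
    [0,0,4,-2.4,0.9,0,0],
    [0,0,4,-2.4,0.9,0,0],
    [0,0,4,-2.4,0.9,0,0],
    [0,0,4,-2.4,0.9,0,0],
    [0,0,0,0,0,0,0],
    [0,0,0,0,0,0,0],
  ],
)

```text
t: 8.68
eef_pos: [572.1, 124.0, 146.3]
tcp_rot: [3.141, -0.0, 1.405]
ft_force: [0.3, 4.1, 0.1]
opening: 0.002
grip_force: 1.6
```

```bash
python3 st.py; python3 fin.py 76 106 side
```

```text
8.675 phi(deg of arc) 87.79433214352066 b 14.806469788843327 r 33.79009803772337 z 146.29129787661475 F [0.3 4.1 0.1]
side [(0.519, 83.0), (0.518, 88.0), (0.517, 86.0), (0.516, 87.0), (0.514, 80.0)]
```

Call:
jog_arm(
  motion=[
    [0,0,2,-1.2,0.5,0,0],
    [0,0,2,-1.2,0.5,0,0],
    [0,0,0,0,0,0,0],
    [0,0,0,0,0,0,0],
  ],
)

```text
t: 9.22
eef_pos: [572.5, 121.4, 146.3]
tcp_rot: [3.142, -0.0, 1.334]
ft_force: [0.7, 3.9, -0.0]
opening: 0.003
grip_force: 1.8
```

Call:
jog_arm(
  motion=[
    [0,0,0,4,0,0,0],
    [0,0,0,6,0,0,0],
    [0,0,0,0,0,-30,0],
    [0,0,0,0,0,-50,0],
    [0,0,0,0,0,-60,0],
    [0,0,0,0,0,0,0],
  ],
)

```text
t: 9.98
eef_pos: [575.8, 131.4, 290.6]
tcp_rot: [3.134, -0.002, 1.333]
ft_force: [0.2, -0.5, -0.9]
opening: 0.006
grip_force: 0.0
```

```bash
python3 st.py; python3 fin.py 76 112 side wrist
python3 - <<'E'
from h import *
np.set_printoptions(precision=1,suppress=True)
c=env.read_camera("wrist"); save(c,"w3"); measure("side")
a=[env.read_camera("side")["color"][170:310,220:360,::-1],cv2.resize(c["color"][60:240,200:440,::-1],None,fx=1,fy=1)]
h=[cv2.resize(i,None,fx=450/i.shape[0]*.8,fy=450/i.shape[0]*.8) for i in a]
cv2.imwrite("pics/m4.png",cv2.resize(np.hstack(h),(800,330)))
E
```

```text
9.975 phi(deg of arc) 91.90302475141577 b 25.270919366870807 r 34.54317675340785 z 290.6390821346459 F [ 0.2 -0.5 -0.9]
side [(0.81, 87.0), (0.809, 86.0), (0.8, 85.0), (0.8, 84.0), (0.8, 88.0)]
wrist [(0.641, 96.0), (0.64, 97.0), (0.638, 93.0), (0.637, 99.0), (0.635, 94.0)]
side fin px [281.  222.3] 163 depthpts mean [560.5 115.2  79. ] plane mean [561.7 125.4]
    depth dir 163.97525829203371 ends [582. 109.] [542.8 120.3]
    plane dir 144.39879342568835 ends [582.4 110.6] [543.3 138.6]
side btn px [306.7 204.4] 109 depthpts mean [516.5  33.4  72.3] plane mean [516.1  38.6]
    depth dir 177.97346289598613 ends [529.1  32.9] [502.8  33.8]
    plane dir 92.05959621577527 ends [516.8  19.2] [515.3  58.3]
```

View pics/m4.png

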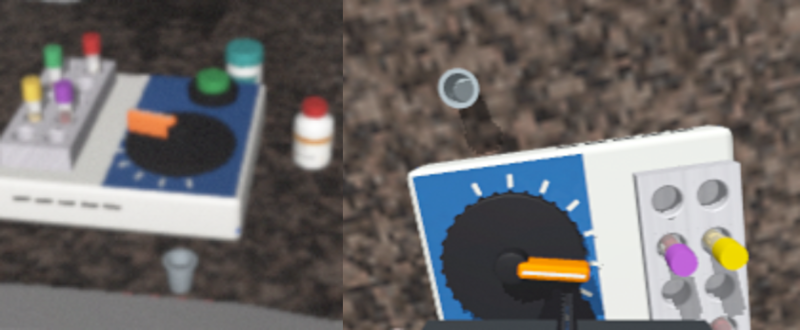

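The wrist view shows ticks 0 to 6, and the fin points at tick 5 (crop 594,264). The dial is therefore about four clicks on, with nothing else disturbed. Now I'll measure its angle against the ticks.

Run:
```python
from h import *
from scipy.optimize import least_squares
np.set_printoptions(precision=1,suppress=True)
c=env.read_camera("wrist")
W=mask(c,(0,0,200),(179,60,255)); n,l,s,ce=cv2.connectedComponentsWithStats(W)
T=np.array([px2w(c,*ce[i],50)[:2] for i in range(1,n) if 5<s[i,4]<60])
T=T[(abs(np.hypot(*(T-[536.3,115]).T)-49)<8)]
f=lambda p:np.hypot(*(T-p[:2]).T)-p[2]
r=least_squares(f,[536,115,49]); A=r.x[:2]; print("axis",r.x,"res",r.fun)
print("tick ang",np.degrees(np.arctan2(*(T-A).T[::-1])))
for lo in((15,100,200),(5,100,200)):
    b,q,a=blob(mask(c,lo,(40,255,255))); v,u=np.nonzero(b)
    P=np.array([px2w(c,x,y,80)[:2] for x,y in zip(u,v)]); L=cv2.fitLine(P.astype(np.float32),cv2.DIST_HUBER,0,.01,.01).ravel()
    print(a,"fin ang",np.degrees(np.arctan2(L[1],L[0])),"mean from axis",P.mean(0)-A)
```

```text
axis [538.6 116.6  50.1] res [ 0. -0. -0.  0.]
tick ang [ 78.6  54.2 103.4  29.9]
4814 fin ang -35.363483 mean from axis [322.   73.7]
4814 fin ang -35.363483 mean from axis [322.   73.7]
```

Run:
```python
from h import *
np.set_printoptions(precision=1,suppress=True)
c=env.read_camera("wrist"); A=np.array([538.6,116.6])
u0,v0=w2px(c,[560,110,80]).astype(int); print(u0,v0)
for lo,hi in(((12,100,215),(40,255,255)),((3,100,80),(40,255,255))):
    M=mask(c,lo,hi); R=np.zeros_like(M); R[v0-25:v0+25,u0-35:u0+30]=255; b,q,a=blob(M&R); v,u=np.nonzero(b)
    P=np.array([px2w(c,x,y,80)[:2] for x,y in zip(u,v)]); L=cv2.fitLine(P.astype(np.float32),cv2.DIST_HUBER,0,.01,.01).ravel()
    m=P.mean(0)-A; print(a,q,"fin line ang",np.degrees(np.arctan2(L[1],L[0])),"mean from axis",m,np.degrees(np.arctan2(m[1],m[0])))
```

```text
308 208
310 [311.4 206.1] fin line ang -14.355542 mean from axis [25.2 -4.6] -10.42929950229948
377 [311.  206.4] fin line ang -14.393495 mean from axis [24.7 -4.9] -11.236535450823231
```

The fin stands at about 93°, inside the ±6° window but on the low side, because friction holds it just short of the detent centre. I'll nudge it about 2.5° more.

Call:
jog_arm(
  motion=[
    [0,0,0,0,0,60,0],
    [0,0,0,0,0,50,0],
    [0,0,0,0,0,30,0],
    [0,0,0,0,0,0,0],
    [0,0,0,-5,0,0,0],
    [0,0,0,-3.5,0,0,0],
    [0,0,0,-2,0,0,0],
    [0,0,0,-1.2,0,0,0],
    [0,0,0,0,0,0,0],
    [0,0,0,0,0,0,0],
  ],
)

```text
t: 11.58
eef_pos: [572.1, 119.7, 146.3]
tcp_rot: [3.141, -0.0, 1.333]
ft_force: [1.8, 1.6, 1.4]
opening: 0.0
grip_force: 1.1
```

Call:
jog_arm(
  motion=[
    [0,0,0,4,0,0,0],
    [0,0,0,6,0,0,0],
    [0,0,0,0,0,-30,0],
    [0,0,0,0,0,-50,0],
    [0,0,0,0,0,-60,0],
    [0,0,0,0,0,0,0],
  ],
)

```text
t: 12.32
eef_pos: [575.3, 129.9, 290.4]
tcp_rot: [3.135, -0.002, 1.333]
ft_force: [-0.3, -0.2, 0.2]
opening: 0.005
grip_force: 0.0
```

```bash
python3 st.py
python3 - <<'E'
from h import *
np.set_printoptions(precision=1,suppress=True)
c=env.read_camera("wrist"); A=np.array([538.6,116.6])
u0,v0=w2px(c,[560,110,80]).astype(int)
M=mask(c,(3,100,80),(40,255,255)); R=np.zeros_like(M); R[v0-25:v0+25,u0-35:u0+30]=255; b,q,a=blob(M&R); v,u=np.nonzero(b)
P=np.array([px2w(c,x,y,80)[:2] for x,y in zip(u,v)]); L=cv2.fitLine(P.astype(np.float32),cv2.DIST_HUBER,0,.01,.01).ravel()
print(a,np.degrees(np.arctan2(L[1],L[0])))
s=env.state(); y=s["tcp_rot"][2]; d=np.array([516.5,27.8])-s["eef_pos"][:2]
print("to button: tool x,y",d@[np.cos(y),np.sin(y)],d@[np.sin(y),-np.cos(y)],"z",s["eef_pos"][2])
E
```

```text
12.325 phi(deg of arc) 91.9038269939354 b 23.64733267618164 r 34.359938705595084 z 290.3869458807433 F [-0.3 -0.2  0.2]
366 -13.900068
to button: tool x,y -112.7306783248429 -32.390655103887774 z 287.7506087466285
```

Call:
jog_arm(
  motion=[
    [0,0,0,-38,-11,0,0],
    [0,0,0,-38,-11,0,0],
    [0,0,0,-36.7,-10.4,0,0],
    [0,0,0,0,0,45,0],
    [0,0,0,0,0,45,0],
    [0,0,0,0,0,30,0],
    [0,0,0,0,0,14,0],
    [0,0,0,0,0,0,0],
    [0,0,0,0,0,0,0],
  ],
)

```text
t: 13.5
eef_pos: [516.7, 27.6, 152.9]
tcp_rot: [3.141, -0.0, 1.333]
ft_force: [0.3, -0.5, 0.2]
opening: -0.0
grip_force: 0.0
```

Call:
jog_arm(
  motion=[
    [0,0,0,0,0,3,0],
    [0,0,0,0,0,3,0],
    [0,0,0,0,0,3,0],
    [0,0,0,0,0,0,0],
  ],
)

```text
t: 14.0
eef_pos: [516.7, 27.6, 143.8]
tcp_rot: [3.14, -0.0, 1.333]
ft_force: [-0.7, 0.5, 9.2]
opening: 0.005
grip_force: 4.2
```

The button reached its stop: the tip is at 66 mm with 9 N. Now I'll retract.

Call:
jog_arm(
  motion=[
    [0,0,0,0,0,0,0],
    [0,0,0,0,0,-15,0],
    [0,0,0,0,0,-45,0],
    [0,0,0,0,0,-60,0],
    [0,0,0,-50,0,-20,0],
    [0,0,0,-50,0,0,0],
    [0,0,0,-50,0,0,0],
    [0,0,0,-50,0,0,0],
    [0,0,0,0,0,0,0],
    [0,0,0,0,0,0,0],
  ],
)

```text
t: 15.25
eef_pos: [469.0, -166.5, 283.5]
tcp_rot: [-3.141, -0.0, 1.332]
ft_force: [-0.6, 0.5, -0.3]
opening: 0.002
grip_force: 0.0
```

Run:
```python
from h import *
np.set_printoptions(precision=1,suppress=True)
print(env.state()["eef_pos"])
c=measure("top"); s=env.read_camera("side")
a=[c["color"][110:250,220:370,::-1],s["color"][160:300,220:370,::-1]]
cv2.imwrite("pics/m5.png",cv2.resize(np.hstack(a),None,fx=2.6,fy=2.6))
```

```text
[ 469.  -166.5  283.5]
top fin px [283.  177.7] 79 depthpts mean [560.3 110.4  78.5] plane mean [559.6 110. ]
    depth dir 161.48750237993963 ends [580.9 103.5] [542.5 116.3]
    plane dir 160.48100800065097 ends [580.5 102.6] [541.3 116.5]
top btn px [322.5 199. ] 157 depthpts mean [516.9  27.4  71.7] plane mean [516.4  26.9]
    depth dir -69.14872329365599 ends [511.9  40.4] [521.9  14.1]
    plane dir -66.80387365441126 ends [510.5  40.7] [522.   13.8]
```

View pics/m5.png

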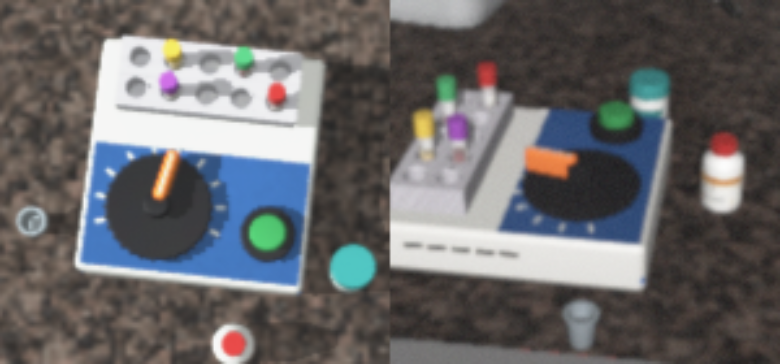

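In the same top camera the fin turned from about 79° to about -19°, so it is four clicks on. The button is up at 71.7 mm, the vial, bottle and cup are in place and the arm is clear. I'll hand the job in.

```bash
python3 -c "
from cell import env
print(env.job_done())"
```

```text
the job is handed in; nothing more can be done
None
```

I turned the dial four clicks clockwise (the top camera measured about 98°, against 96° nominal), then pressed the start button fully down and let it come back up. The vial, bottle and cup look undisturbed in the final pictures; I handed the job in at about 15 s, and no verdict was shown.

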